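# Wind a sprung belt-tensioner arm to its stop with a tommy bar and hold it

## Robot

A 7-joint arm with a two-finger parallel gripper is mounted at the origin on a cart in front of the work surface, level with it; the furniture and walls round the work are solid. World frame = base frame: x ahead of the robot, y to its left, z up, the work surface at z = 0. Lengths are in m, angles in rad, forces in N, time in s.
With the tool pointing down it reaches from about 0.425 to 0.925 m from the base axis. Payload 6.8 kg.
Tool frame: the origin (TCP) lies midway between the tips of the shut fingers; the grasp point (between the pads) lies 19 mm behind it; z points along the fingers, y is the direction in which the jaws open and shut (so a half turn about z gives the same grasp; the last joint's range is limited). The gripper opens to 85 mm and grips with 20 to 120 N. Pads are 22 mm wide; open, the fingers measure 114 mm over their backs; the gripper's body (76 mm by 85 mm) begins 54 mm behind the grasp point. The pads swing forward as they close: fully open they stand 13 mm farther back than shut.
Start: joints at [1.157, 0.477, 0.022, 1.555, -0.011, 1.109, -0.083], TCP at [0.203, -0.644, 0.231] pointing down, gripper open.
Joint ranges: [-2.96, 2.96], [-0.34, 2.1], [-1.41, 1.46], [0.24, 2.44], [-1.37, 4.51], [0.17, 1.92], [-2.96, 2.96]. Speed limits (rad/s): [2.39, 2.39, 3.14, 3.14, 3.14, 3.14, 3.14].

## Interface

Orientations are given as a unit quaternion [w, x, y, z].
In Python, from station import readout, eyes, ticket gives the robot as it stands. The module is installed in compiled form; this text tells all that it offers.
- The arm moves only by the shell command python3 -m crank 'ROWS' [FORCE]. ROWS is JSON, a list of rows, each an object of numbers: "jaw": the opening in per cent of the stroke, from 0 (shut) to 100 (fully open); "x", "y", "z": the shift along the tool's x, y, z in mm; "ax", "ay", "az": the turn, a rotation vector about the tool's x, y, z in degrees. In form: [{"jaw": .., "x": .., "y": .., "z": .., "ax": .., "ay": .., "az": ..}, ...]. A call has 1 to 12 rows; each row shifts and turns the commanded pose from where the row before left it, along the tool's axes as they then stand; what a row does not reach is not made up. A row lasts 1/8 s, in which the tool goes at most 62.5 mm and 10.7 degrees, less where a joint would pass 70% of its speed; a pose out of reach is approached as far as the arm can. A call with a gripper value outside its range is refused whole. The fingers move at their own pace and stop on an object; FORCE is the grip in N (left out, the last holds). Time passes only in rows, so rows that do not move let the fingers close. It gives the time, the measured TCP pose, the force and the opening at its end, in the units of the state.
- readout.get_obs(): the state, without advancing time (a new reading comes with each control period).
- eyes.read_camera(name): name is "side" or "top"; returns (picture, depth): 420x560x3 uint8, red, green, blue; 420x560 float32, m along the optical axis (not along the pixel's ray), 0 where there is no reading.
- eyes.calibration(name): a dict with "fx", "fy", "cx", "cy" (pixels), "R" (3x3) and "t" (3): a world point X has camera coordinates R X + t. Camera axes: x right, y down, z forward; pixel columns grow to the right and rows downward; lengths in m; the calibration is good to about 2 mm. A picture is of the moment at which its call begins. calibration takes no time and is no camera call.
- ticket.hand_in(): hands the job in, once; it reports no verdict.
The state is a dict: "t": time; "q": joint angles; "joint_vel": joint speeds; "joint_torque": joint torques, N m; "eef_pos": TCP position; "tool_rot": TCP orientation; "contact_force": force on the tool from outside, world axes, zero at the start; "torque": the same for the moment, N m; "gripper_width": opening from 0.0 (shut) to 1.0 (fully open).
Only numpy, scipy, OpenCV 4.12 (cv2) and the standard library are available. Lean on these libraries where they do the work, as an engineer would, in place of code of your own. Each camera call takes 0.05 s, during which the arm holds its last target. There are 200 camera calls.

## Task

I need the belt tensioner held back so that I can slip a new belt on. Take the steel bar out of its wooden stand by its square head, set its foot upright into the wide pocket at the end of the slot in the tensioner unit, and guide it slowly and steadily along the slot (a few centimetres a second, foot down in the slot) until it meets the sprung cage arm; go on pushing the arm with the bar until it is fully wound against its stop, without ramming it. Push the arm only with the bar, not with the gripper, leave the loose things round about alone, and finish while still gripping the bar and holding the arm at its stop: do not let go.

Things in the scene. Friction and masses are not known exactly. Their poses are not given: they have to be found in the camera images.
- tensioner_unit: belt-tensioner unit fixed to the worktop: grey painted plate, x -65 to +125 mm, y -132 to +87 mm, 18 mm thick; origin on its underside, z up; yaw varies by 0.3 rad. A straight slot right through it, 18 mm wide, runs along its y axis (x = 0) from y -85 to +70 mm; the bare worktop lies below. Sprung cage arm on a pivot at x 90, y 0; toothed pulley (50 mm across, top 49 mm) at x 83, y 55
- slot_start (a point): centre of the square pocket in which the slot begins, at the plate's upper face; unit frame (0, -100, 18) mm, axes as the unit's. The pocket is 34 mm wide in x, y = -115 to -85 mm, right through the plate, and narrows to the slot by a short lead-in
- cage_pivot (a point): top of the pivot body (32 mm across), 52 mm above the worktop; unit frame (90, 0, 52) mm; axes as the unit's. The cage arm reaches from here towards the unit's -x, across and above the slot: two steel plates 16 mm wide, 24 to 42 mm above the worktop, an idler roller (31 mm across) at the outer end, 130 mm from the pivot
- slot_end (a point): the far, closed end of the slot at the plate's upper face, unit frame (0, +70, 18) mm; axes as the unit's
- tensioner_arm (a joint): swing of the cage arm, rad: 0 at rest (leaning 0.30 rad to the unit's -y), 0.65 wound to its stop (0.35 rad to +y). Pushing it to +y winds it; at the slot its spring pushes back with about 2 N at rest, 4 N at the stop, and returns it when let go. A bar upright in the middle of the slot touches it with the bar's axis at y about -42 mm and is at about +19 mm at the stop
- cage_crossing (a point): point on the cage arm's centreline, 94 mm from the pivot and 33 mm above the worktop, over the slot at rest; turns with the arm
- bar_stand: wooden block 70 x 70 x 30 mm, fixed to the worktop, origin at the centre of its underside; a round hole of 14 mm, 22 mm deep, in its top holds the bar upright
- bar_grip (a point): centre of the steel bar's square head, the place to grip: head 22 x 22 mm (faces along this point's x and y), 42 mm tall. The bar stands upright in its stand at the start, z of this point along the bar, upwards; its yaw varies. Whole bar 104 mm long, 0.12 kg
- bar_foot (a point): lower end of the bar, on its axis, 83 mm below bar_grip; the round shank is 10 mm in diameter from here up to 62 mm. In the stand the foot is 8 mm above the worktop
- sanding_block: loose bystander, brown sanding block 66 x 110 x 33 mm, origin at the centre of its underside; to be left alone
- masking_tape: loose bystander, roll of tape 90 mm across, 25 mm high, origin at the centre of its underside; to be left alone
- screwdriver_2: loose bystander, screwdriver 183 mm long, origin at the centre of its underside; to be left alone
- marker: loose bystander, marker pen 128 mm long, origin at the centre of its underside; to be left alone

How it is judged:
On the way, in this order (a step that is already met when the one before it is completed fails the run):
1. the bar's foot is down in the pocket end of the slot, the arm still at rest (z of bar_foot in the frame of tensioner_unit below 0.013 m and x of bar_foot in the frame of tensioner_unit between -0.015 and 0.015 m and y of bar_foot in the frame of tensioner_unit between -0.117 and -0.055 m and value of joint tensioner_arm below 0.05 rad), for 0.1 s.
2. the bar's foot has been guided along the slot to the arm, which is still at rest (z of bar_foot in the frame of tensioner_unit below 0.013 m and x of bar_foot in the frame of tensioner_unit between -0.007 and 0.007 m and y of bar_foot in the frame of tensioner_unit above -0.053 m and value of joint tensioner_arm below 0.15 rad).
3. the bar, foot in the slot, has pushed the arm half-way (z of bar_foot in the frame of tensioner_unit below 0.013 m and value of joint tensioner_arm above 0.3 rad and contact force between tommy_bar and tensioner_arm above 0.5 N).
At the end, for the whole second after the job is handed in: the arm stands within 0.05 rad of its stop (joint above 0.60), pushed there by the bar with more than 1.5 N, the bar upright within 0.3 rad with its foot at least 5 mm down in the slot, at rest and still gripped by the fingers, and the gripper not touching the arm (value of joint tensioner_arm above 0.6 rad and contact force between tommy_bar and tensioner_arm above 1.5 N and contact force between the fingers and tommy_bar above 2 N and contact force between each of the arm, the fingers and tensioner_arm below 0.5 N and z of bar_foot in the frame of tensioner_unit below 0.013 m and x of bar_foot in the frame of tensioner_unit between -0.007 and 0.007 m and angle between bar_foot's own z axis and vertical below 0.3 rad and linear speed of tommy_bar below 0.02 m/s); the arm keeps its last pose, push and grip.
It fails at once if the bar is rushed along the slot: faster than 0.15 m/s with its foot in the slot (z of bar_foot in the frame of tensioner_unit below 0.013 m and horizontal distance between bar_foot and tensioner_unit below 0.12 m and linear speed of tommy_bar above 0.15 m/s).
It fails at once if the arm is rammed: more than 40 N between bar and arm (contact force between tommy_bar and tensioner_arm above 40 N).
It fails at once if the gripper or robot pushes the arm (contact force between any of the fingers, the arm and tensioner_arm above 1 N).
It fails at once if a loose bystander is moved by more than 30 mm (distance of any of sanding_block, masking_tape, screwdriver_2, marker from where it was at the start of the episode above 0.03 m).
It also fails if it takes over 48 s, if anything falls off the work surface, if the arm or the gripper's body presses on something with over 40 N, if the wrist force passes 120 N, or if a joint passes its speed limit or range.

## Working session

There is one attempt and no reset: what is moved stays moved. The work goes in short steps, Python scripts to look and compute and a shell command to move; the robot and the scene stay as the last step left them, time stands still between calls to the robot, and variables do not carry over. Pictures are saved under pics/ and viewed, about 8 in all and at most 12, crops included, and the job is handed in when it is done.

```bash
mkdir -p pics
python3 - <<'E'
from station import readout, eyes
import cv2, numpy as np
o=readout.get_obs(); print({k:np.round(v,3).tolist() for k,v in o.items()})
for n in("side","top"):
    p,d=eyes.read_camera(n); cv2.imwrite(f"pics/{n}0.png",p[...,::-1]); np.save(f"pics/{n}0.npy",d)
    c=eyes.calibration(n); print(n,{k:np.round(v,4).tolist() for k,v in c.items()})
E
```

```text
{'t': 0.0, 'q': [1.157, 0.478, 0.022, 1.556, -0.012, 1.109, -0.083], 'joint_vel': [-0.001, -0.0, 0.001, 0.001, 0.0, 0.002, 0.002], 'joint_torque': [0.001, -59.645, 1.608, -28.12, 0.012, 0.009, 0.0], 'eef_pos': [0.203, -0.643, 0.23], 'tool_rot': [-0.001, 0.988, 0.152, -0.0], 'contact_force': [-0.735, 0.01, 0.335], 'torque': [-0.02, 0.015, 0.017], 'gripper_width': 1.0}
side {'fx': 443.2567, 'fy': 443.2567, 'cx': 276.817, 'cy': 213.2913, 'R': [[0.9957, -0.0924, -0.0024], [-0.0519, -0.538, -0.8414], [0.0765, 0.8379, -0.5405]], 't': [-0.4994, 0.1359, 1.3839]}
top {'fx': 385.9975, 'fy': 385.9975, 'cx': 276.0403, 'cy': 211.2588, 'R': [[-0.0108, -0.9998, -0.0173], [-0.9847, 0.0136, -0.1737], [0.1739, 0.0151, -0.9846]], 't': [0.0825, 0.5157, 1.2639]}
```

View pics/top0.png

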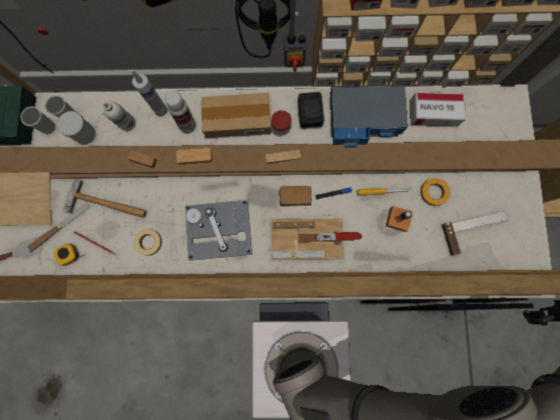

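View pics/side0.png

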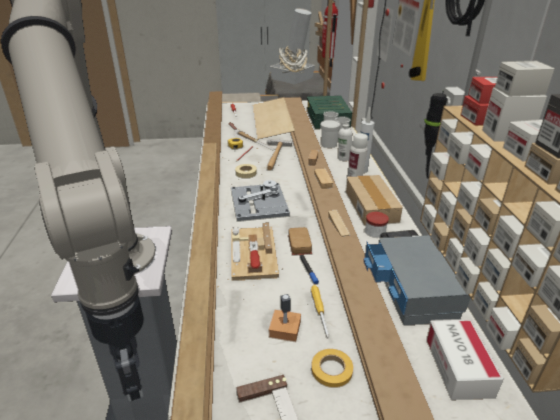

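The top view shows the unit at about (219,230) and the stand and bar at (400,218). I'll zoom in on both.

Run:
```python
import cv2, numpy as np
t=cv2.imread("pics/top0.png"); s=cv2.imread("pics/side0.png")
a=cv2.resize(t[190:270,175:265],None,fx=6,fy=6,interpolation=cv2.INTER_CUBIC)[:480,:]
b=cv2.resize(t[195:240,380:420],None,fx=6,fy=6,interpolation=cv2.INTER_CUBIC)
c=cv2.resize(s[285:345,262:306],None,fx=5,fy=5,interpolation=cv2.INTER_CUBIC)
im=np.zeros((600,780,3),np.uint8); im[:480,:540]=a; im[:270,540:780]=b; im[280:580,545:765]=c
cv2.imwrite("pics/crop0.png",im)
```

```text
(no output)
```

View pics/crop0.png

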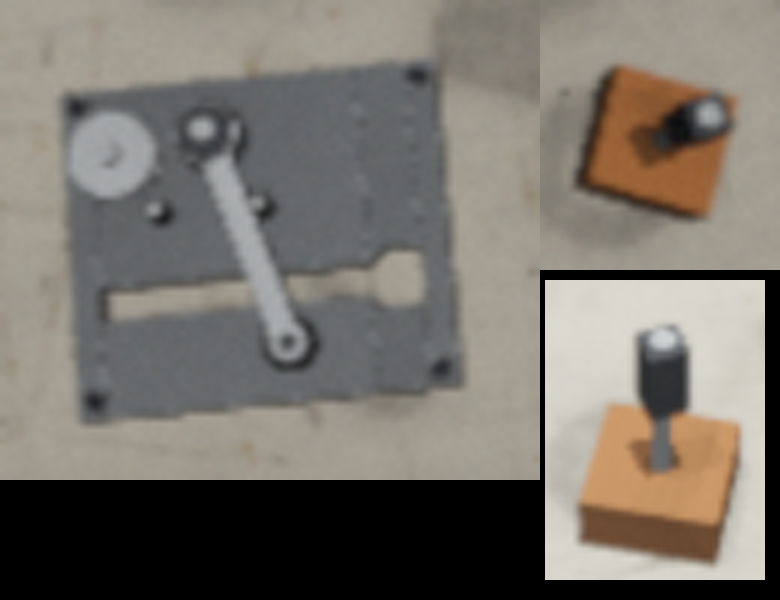

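The zoom shows the plate corners at crop (65,95), (437,63), (462,385) and (83,422). The pocket is at (402,278) and the head top at (712,112). Next I'll turn these into positions.

```bash
cat > h.py <<'E'
import numpy as np, cv2
from station import readout, eyes
def ray(n,uv,z):
    c=eyes.calibration(n); R=np.array(c["R"]); t=np.array(c["t"])
    d=R.T@np.array([(uv[0]-c["cx"])/c["fx"],(uv[1]-c["cy"])/c["fy"],1]); o=-R.T@t
    return o+d*(z-o[2])/d[2]
def tool():
    o=readout.get_obs(); w,x,y,z=o["tool_rot"]
    from scipy.spatial.transform import Rotation as Ro
    return np.array(o["eef_pos"]),Ro.from_quat([x,y,z,w]).as_matrix(),o
E
python3 - <<'E'
from h import *
L=lambda p:(p[0]/6+175-.42,p[1]/6+190-.42)
C=np.array([ray("top",L(p),.018)[:2] for p in[(65,95),(437,63),(462,385),(83,422)]])
M=np.array([[125,87],[125,-132],[-65,-132],[-65,87]])/1000
a=M-M.mean(0);b=C-C.mean(0); yaw=np.arctan2((a[:,0]*b[:,1]-a[:,1]*b[:,0]).sum(),(a*b).sum())
R=np.array([[np.cos(yaw),-np.sin(yaw)],[np.sin(yaw),np.cos(yaw)]]); o=C.mean(0)-R@M.mean(0)
print("unit",o,"yaw",yaw,"res",(R@M.T).T+o-C)
for n,p,z in(("pocket",(402,278),.018),("slot end",(106,305),.018),("pivot",(203,130),.052)): print(n,R.T@(ray("top",L(p),z)[:2]-o))
for n,y in(("start",-.1),("arm",-.042),("stop",.019)): print(n,R@[0,y]+o)
T=lambda p:((p[0]-540)/6+380-.42,p[1]/6+195-.42)
S=lambda p:((p[0]-545)/5+262-.4,(p[1]-280)/5+285-.4)
print("head top",ray("top",T((710,112)),.112),"side",ray("side",S((663,341)),.112))
st=np.array([ray("top",T(p),.030) for p in((617,66),(738,97),(707,217),(583,187))]);print("stand",st.mean(0), "yaw",np.degrees(np.arctan2(*(st[0]-st[3])[1::-1])))
# head-top face
for n,(x,y,w,h) in(("top",(400,206,16,16)),("side",(276,290,20,16))):
    g=cv2.imread(f"pics/{n}0.png",0)[y:y+h,x:x+w]; print(n);print(g)
p,Rt,_=tool(); print(p,Rt)
d=np.load("pics/top0.npy"); c=eyes.calibration("top"); v,u=np.mgrid[:420,:560]
X=np.stack([(u-c["cx"])/c["fx"]*d,(v-c["cy"])/c["fy"]*d,d],-1)-np.array(c["t"]); W=X@np.array(c["R"])
print("max z corridor",W[180:270,175:450,2].max(), W[180:270,265:380,2].max())
E
```

```text
unit [0.42894919 0.29679255] yaw 0.07998199573069233 res [[-6.54317512e-05  7.77898239e-04]
 [ 1.53803298e-03 -8.76241990e-04]
 [-1.16331106e-03 -1.45676485e-03]
 [-3.09290166e-04  1.55510860e-03]]
pocket [ 0.00022679 -0.10126933]
slot end [0.00045644 0.06885847]
pivot [0.09021547 0.00120099]
start [0.43693887 0.19711224]
arm [0.43230486 0.25492682]
stop [0.42743116 0.31573181]
head top [ 0.49269547 -0.34638886  0.112     ] side [ 0.49009215 -0.34511898  0.112     ]
stand [ 0.48978522 -0.34468065  0.03      ] yaw -18.727388534465014
top
[[156 156 154 154 154 154 155 154 153 155 157 159 155 158 157 159]
 [146 150 149 153 155 155 155 155 151 153 157 156 158 158 158 157]
 [116 121 133 138 146 147 149 152 152 155 155 159 158 158 157 158]
 [102 105 112 116 121 129 137 141 141 144 152 155 155 157 155 157]
 [100 103 107 107 104 103 103 109 111 113 130 144 150 155 156 158]
 [ 99  97 100  97  90  80  82  95  97  89  99 115 133 149 155 156]
 [ 95  91  77  58  59  68  97 126 137 119  90  99 128 150 157 159]
 [ 88  72  44  26  43  66 121 159 158 142 105  99 135 154 156 158]
 [ 60  34  22  21  39
[... 1426 characters left out ...]
62 113 193 212 213
  213 212]
 [213 211 209 189 131  62  58  70  64  56  53  53  51  56 111 192 212 213
  213 213]
 [212 211 209 189 131  60  45  51  50  49  47  49  48  56 111 191 212 213
  214 213]
 [211 211 208 189 130  59  45  49  49  49  49  49  48  54 110 191 212 214
  213 212]
 [209 209 207 188 128  58  44  48  48  49  48  50  47  54 109 190 211 213
  212 210]
 [206 207 206 186 127  59  44  48  49  49  49  49  49  54 108 188 208 210
  209 207]]
[ 0.20304635 -0.6431913   0.23044551] [[ 9.53597836e-01  3.01082712e-01 -6.06846566e-04]
 [ 3.01083297e-01 -9.53596663e-01  1.50071137e-03]
 [-1.26848610e-04 -1.61378648e-03 -9.99998690e-01]]
max z corridor 1.3355172559172324 1.3355172559172324
```

The unit is at (0.429, 0.297) with a yaw of 0.08, and the bar is at (0.490, -0.3455). I'll move above the bar.

```bash
python3 -m crank '[{"jaw":100,"x":52,"y":-28},{"jaw":100,"x":52,"y":-28},{"jaw":100,"x":52,"y":-28},{"jaw":100,"x":52,"y":-28},{"jaw":100,"x":52,"y":-28},{"jaw":100,"x":52,"y":-28},{"jaw":100,"x":50,"y":-28},{"jaw":100,"az":6},{"jaw":100,"az":7},{"jaw":100},{"jaw":100}]' 80
cat > g.py <<'E'
import sys
from h import *
p,R,o=tool(); w=np.array([float(a) for a in sys.argv[1:4]])
print("t",o["t"],"pos",p.round(4),"yaw",np.degrees(np.arctan2(R[1,0],R[0,0])).round(2),"tilt z",R[:,2].round(3),"tool delta mm",((w-p)@R*1000).round(1),"F",np.round(o["contact_force"],1),"w",round(float(o["gripper_width"]),3))
E
python3 g.py .490 -.3455 .072
```

```text
t 0.1 pos [ 0.203  -0.6432  0.2304] yaw 17.52 tilt z [-0.001  0.002 -1.   ] tool delta mm [ 363.3 -197.2  158.7] F [ 0.1 -0.1 -0.1] w 0.993schema error: expected keys jaw, x, y, z, ax, ay, az
```

Every row needs all seven keys.

```bash
python3 -m crank '[{"jaw":100,"x":52,"y":-28,"z":0,"ax":0,"ay":0,"az":0},{"jaw":100,"x":52,"y":-28,"z":0,"ax":0,"ay":0,"az":0},{"jaw":100,"x":52,"y":-28,"z":0,"ax":0,"ay":0,"az":0},{"jaw":100,"x":52,"y":-28,"z":0,"ax":0,"ay":0,"az":0},{"jaw":100,"x":52,"y":-28,"z":0,"ax":0,"ay":0,"az":0},{"jaw":100,"x":52,"y":-28,"z":0,"ax":0,"ay":0,"az":0},{"jaw":100,"x":50,"y":-28,"z":0,"ax":0,"ay":0,"az":0},{"jaw":100,"x":0,"y":0,"z":0,"ax":0,"ay":0,"az":6},{"jaw":100,"x":0,"y":0,"z":0,"ax":0,"ay":0,"az":7},{"jaw":100,"x":0,"y":0,"z":0,"ax":0,"ay":0,"az":0},{"jaw":100,"x":0,"y":0,"z":0,"ax":0,"ay":0,"az":0}]' 80
python3 g.py .490 -.3455 .072
```

```text
t: 1.48
eef_pos: [0.4892, -0.3478, 0.2311]
tool_rot: [-0.0, 0.999, 0.04, -0.0]
contact_force: [-0.2, 0.4, 0.9]
gripper_width: 1.002
t 1.475 pos [ 0.4892 -0.3478  0.2311] yaw 4.64 tilt z [-0.  0. -1.] tool delta mm [  1.   -2.2 159.1] F [-0.2  0.4  0.9] w 1.002
```

Next I'll descend, centre on the head, and close.

```bash
python3 -m crank '[{"jaw":100,"x":1,"y":-2,"z":40,"ax":0,"ay":0,"az":0},{"jaw":100,"x":0,"y":0,"z":40,"ax":0,"ay":0,"az":0},{"jaw":100,"x":0,"y":0,"z":30,"ax":0,"ay":0,"az":0},{"jaw":100,"x":0,"y":0,"z":25,"ax":0,"ay":0,"az":0},{"jaw":100,"x":0,"y":0,"z":24,"ax":0,"ay":0,"az":0},{"jaw":100,"x":0,"y":0,"z":0,"ax":0,"ay":0,"az":0},{"jaw":60,"x":0,"y":0,"z":0,"ax":0,"ay":0,"az":0},{"jaw":40,"x":0,"y":0,"z":0,"ax":0,"ay":0,"az":0},{"jaw":30,"x":0,"y":0,"z":0,"ax":0,"ay":0,"az":0},{"jaw":30,"x":0,"y":0,"z":0,"ax":0,"ay":0,"az":0}]' 30
python3 g.py .490 -.3455 .072
python3 - <<'E'
from h import *
p,_=eyes.read_camera("side"); q,_=eyes.read_camera("top")
im=np.hstack([cv2.resize(p[265:345,240:330,::-1],(400,356)),cv2.resize(q[180:260,360:450,::-1],(400,356))]); cv2.imwrite("pics/grasp1.png",im)
E
```

```text
t: 2.72
eef_pos: [0.4905, -0.3459, 0.0728]
tool_rot: [0.0, 0.999, 0.039, 0.0]
contact_force: [-0.4, 0.2, 0.5]
gripper_width: 0.303
t 2.725 pos [ 0.4905 -0.3459  0.0728] yaw 4.52 tilt z [ 0.001 -0.    -1.   ] tool delta mm [-0.5 -0.4  0.8] F [-0.4  0.2  0.5] w 0.303
```

View pics/grasp1.png

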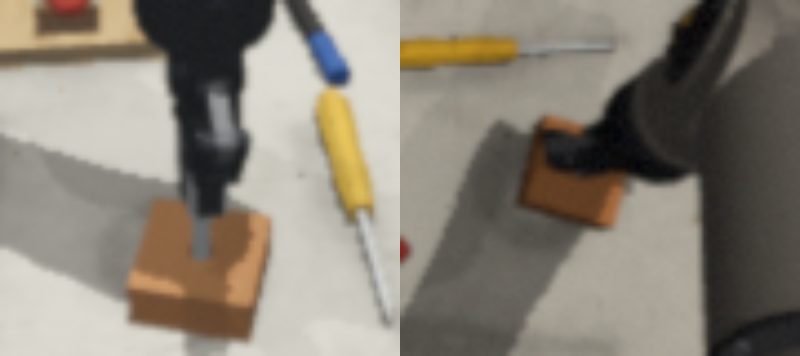

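The fingers straddle the head and the shank stands centred at (203,240) in the left crop. I'll close on it.

```bash
python3 -m crank '[{"jaw":15,"x":0,"y":0,"z":0,"ax":0,"ay":0,"az":0},{"jaw":0,"x":0,"y":0,"z":0,"ax":0,"ay":0,"az":0},{"jaw":0,"x":0,"y":0,"z":0,"ax":0,"ay":0,"az":0},{"jaw":0,"x":0,"y":0,"z":0,"ax":0,"ay":0,"az":0},{"jaw":0,"x":0,"y":0,"z":0,"ax":0,"ay":0,"az":0}]' 90
python3 g.py .490 -.3455 .072
```

```text
t: 3.45
eef_pos: [0.4905, -0.346, 0.0726]
tool_rot: [0.0, 0.999, 0.039, 0.0]
contact_force: [0.0, 0.2, 4.7]
gripper_width: 0.249
t 3.45 pos [ 0.4905 -0.346   0.0726] yaw 4.52 tilt z [ 0.001 -0.    -1.   ] tool delta mm [-0.5 -0.6  0.6] F [0.  0.2 4.7] w 0.249
```

It closed at 21 mm, so the head is square in the jaws. Next I'll lift it and carry it over.

```bash
python3 -m crank '[{"jaw":0,"x":0,"y":0,"z":-6,"ax":0,"ay":0,"az":0},{"jaw":0,"x":0,"y":0,"z":-10,"ax":0,"ay":0,"az":0},{"jaw":0,"x":0,"y":0,"z":-14,"ax":0,"ay":0,"az":0},{"jaw":0,"x":0,"y":0,"z":-25,"ax":0,"ay":0,"az":0},{"jaw":0,"x":0,"y":0,"z":-35,"ax":0,"ay":0,"az":0},{"jaw":0,"x":0,"y":0,"z":-35,"ax":0,"ay":0,"az":0},{"jaw":0,"x":0,"y":0,"z":-20,"ax":0,"ay":0,"az":0},{"jaw":0,"x":0,"y":0,"z":0,"ax":0,"ay":0,"az":0}]'
python3 g.py .437 .197 .2176
python3 -m crank '[{"jaw":0,"x":0,"y":-20,"z":0,"ax":0,"ay":0,"az":0},{"jaw":0,"x":0,"y":-40,"z":0,"ax":0,"ay":0,"az":0},{"jaw":0,"x":-1,"y":-50,"z":0,"ax":0,"ay":0,"az":0},{"jaw":0,"x":-1,"y":-50,"z":0,"ax":0,"ay":0,"az":0},{"jaw":0,"x":-1,"y":-50,"z":0,"ax":0,"ay":0,"az":0},{"jaw":0,"x":-1,"y":-50,"z":0,"ax":0,"ay":0,"az":0},{"jaw":0,"x":-1,"y":-50,"z":0,"ax":0,"ay":0,"az":0},{"jaw":0,"x":-1,"y":-50,"z":0,"ax":0,"ay":0,"az":0},{"jaw":0,"x":-1,"y":-50,"z":0,"ax":0,"ay":0,"az":0},{"jaw":0,"x":-1,"y":-50,"z":0,"ax":0,"ay":0,"az":0},{"jaw":0,"x":-1,"y":-35,"z":0,"ax":0,"ay":0,"az":0},{"jaw":0,"x":0,"y":0,"z":0,"ax":0,"ay":0,"az":0}]'
python3 g.py .437 .197 .2176
```

```text
t: 4.45
eef_pos: [0.4913, -0.3462, 0.2197]
tool_rot: [0.001, 0.999, 0.039, 0.002]
contact_force: [-0.1, 0.6, -0.6]
gripper_width: 0.245
t 4.45 pos [ 0.4913 -0.3462  0.2197] yaw 4.52 tilt z [ 0.004 -0.002 -1.   ] tool delta mm [ -11.3 -545.8    0.8] F [-0.1  0.6 -0.6] w 0.245
t: 5.95
eef_pos: [0.4399, 0.1505, 0.2163]
tool_rot: [-0.0, 0.999, 0.043, -0.001]
contact_force: [0.2, 0.1, -2.4]
gripper_width: 0.247
t 5.95 pos [0.4399 0.1505 0.2163] yaw 4.91 tilt z [-0.002  0.    -1.   ] tool delta mm [  1.1 -46.6  -1.2] F [ 0.2  0.1 -2.4] w 0.247
```

```bash
python3 -m crank '[{"jaw":0,"x":0,"y":-25,"z":0,"ax":0,"ay":0,"az":0},{"jaw":0,"x":0,"y":-21,"z":0,"ax":0,"ay":0,"az":0},{"jaw":0,"x":0,"y":0,"z":30,"ax":0,"ay":0,"az":0},{"jaw":0,"x":0,"y":0,"z":40,"ax":0,"ay":0,"az":0},{"jaw":0,"x":0,"y":0,"z":30,"ax":0,"ay":0,"az":0},{"jaw":0,"x":0,"y":0,"z":0,"ax":0,"ay":0,"az":0},{"jaw":0,"x":0,"y":0,"z":0,"ax":0,"ay":0,"az":0}]'
python3 g.py .437 .197 .07
python3 - <<'E'
from h import *
p,_=eyes.read_camera("side"); q,_=eyes.read_camera("top")
cv2.imwrite("pics/s2.png",p[...,::-1]);cv2.imwrite("pics/t2.png",q[...,::-1])
im=np.hstack([cv2.resize(p[165:225,220:300,::-1],(480,360),interpolation=2),cv2.resize(q[200:260,205:255,::-1],(300,360),interpolation=2)]); cv2.imwrite("pics/over2.png",im)
E
```

```text
t: 6.82
eef_pos: [0.4388, 0.1928, 0.118]
tool_rot: [-0.0, 0.999, 0.039, 0.0]
contact_force: [0.5, 0.5, -0.4]
gripper_width: 0.246
t 6.825 pos [0.4388 0.1928 0.118 ] yaw 4.5 tilt z [ 0.  0. -1.] tool delta mm [-1.5 -4.4 48. ] F [ 0.5  0.5 -0.4] w 0.246
```

View pics/over2.png

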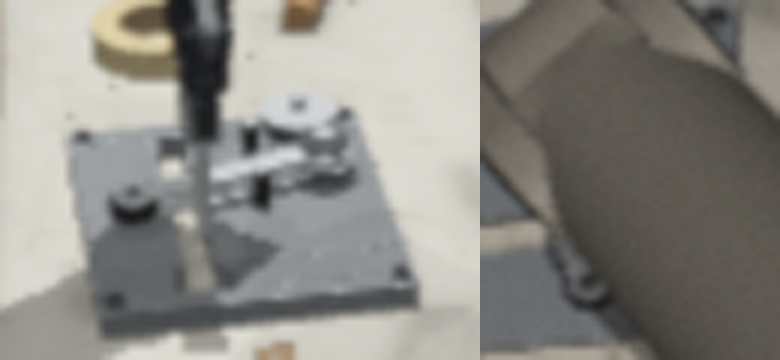

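In the side view the bar hangs upright with its foot at crop (204,226). The pocket is just in front of it, at about (202,270). I'll check these against projections.

Run:
```python
from h import *
S=lambda p:(p[0]/6+220-.42,p[1]/6+165-.42)
o=np.array([.42895,.29679]);y=.08;R=np.array([[np.cos(y),-np.sin(y)],[np.sin(y),np.cos(y)]])
U=lambda p:(R.T@(p[:2]-o)*1000).round(1)
for n,p,z in(("foot",(204,227),.0534),("shank mid",(200,180),.075),("corner -65,-132",(100,322),.018),("corner 125,-132",(417,292),.018),("corner 125,87",(347,108),.018),("corner -65,87",(66,135),.018)):
    w=ray("side",S(p),z); print(n,w.round(4),U(w))
from h import tool
print("tcp in unit",U(tool()[0]))
g=cv2.imread("pics/s2.png",0); print(g[186:220,244:264])
```

```text
foot [0.4382 0.1978 0.0534] [  1.3 -99.5]
shank mid [0.4373 0.2153 0.075 ] [  1.8 -81.9]
corner -65,-132 [0.3751 0.1564 0.018 ] [ -64.9 -135.6]
corner 125,-132 [0.5607 0.1707 0.018 ] [ 121.3 -136.2]
corner 125,87 [0.5408 0.3975 0.018 ] [119.5  91.5]
corner -65,87 [0.3566 0.379  0.018 ] [-65.5  87.8]
tcp in unit [   2.2 -104.2]
[[173 168 166 164 162 150 110  82  57  34  30  41  94 138 152 138 103  91
   85 109]
 [162 157 149 144 145 147 115  84  59  40  39  49  93 132 147 134  86  41
   53 114]
 [166 158 121  90  88  92  88  89  77  68  69  81 108 142 151 139  91  38
   55 127]
 [160 160 122  82  74  78  86 113 110 101 105 125 136 148 154 149 102  47
   63 131]
 [159 155 120  90  86  88  91 134 126 108 115 141 153 155 157 153 116  89
  113 159]
 [157 154 129 136 147 148 123 145 130 110 114 144 156 164 170 173 162 162
  180 200]
 [156 157 159 193 206 204 165 142 125 108 111 157 174 186 197 204 207 203
  200 203]
 [156 157 172 199 208 205 170 134 114 107 119 185 205 209 207 203 201 187
  163 164]
 [153 155 162 184 190 182 168 150 122 106 119 179 198 199 188 167 146 128
   92  76]
 [145 
[... 1419 characters left out ...]
 108 134
  144 146]
 [ 99 100  99 100  96  82  86 117 135 140 139 123  97  86  85 105 134 147
  147 145]
 [ 99  99  99 100  99  89  93 111 119 121 122 117 116 121 122 138 147 148
  146 146]
 [100  99  99 100 102 101 100 102 103 104 105 109 134 147 150 149 145 140
  135 134]
 [103 103 104 103 102 100  98  97  96  96  96 100 112 129 136 125 114 103
   93  87]
 [ 97  98 102  97  94  88  85  81  79  75  76  78  79  86  87  84  83  83
   80  79]
 [ 77  78  79  77  76  76  76  74  75  74  73  75  73  78  79  77  78  81
   83  81]
 [ 75  74  74  73  74  75  75  74  76  75  77  74  78  86  92  92  95 107
  112 115]
 [ 77  77  77  79  85  89  86  86  89  92  95  98 108 137 154 155 158 170
  174 173]]
```

The foot is within a couple of mm of the pocket centre. I'll lower it gently.

```bash
python3 -m crank '[{"jaw":0,"x":-1.5,"y":-2.5,"z":10,"ax":0,"ay":0,"az":0},{"jaw":0,"x":0,"y":0,"z":10,"ax":0,"ay":0,"az":0},{"jaw":0,"x":0,"y":0,"z":8,"ax":0,"ay":0,"az":0},{"jaw":0,"x":0,"y":0,"z":6,"ax":0,"ay":0,"az":0},{"jaw":0,"x":0,"y":0,"z":5,"ax":0,"ay":0,"az":0},{"jaw":0,"x":0,"y":0,"z":5,"ax":0,"ay":0,"az":0},{"jaw":0,"x":0,"y":0,"z":4,"ax":0,"ay":0,"az":0},{"jaw":0,"x":0,"y":0,"z":0,"ax":0,"ay":0,"az":0},{"jaw":0,"x":0,"y":0,"z":0,"ax":0,"ay":0,"az":0}]'
python3 g.py .43694 .1971 .070
```

```text
t: 8.05
eef_pos: [0.4371, 0.1953, 0.0694]
tool_rot: [-0.0, 0.999, 0.039, 0.0]
contact_force: [-0.8, -0.8, -0.8]
gripper_width: 0.244
t 8.05 pos [0.4371 0.1953 0.0694] yaw 4.52 tilt z [ 0.  0. -1.] tool delta mm [-0.  -1.8 -0.6] F [-0.8 -0.8 -0.8] w 0.244
```

The foot is in without contact. Now I'll guide it along the slot at about 3 cm/s, watching the side force.

```bash
python3 -m crank '[{"jaw":0,"x":0,"y":-3,"z":0,"ax":0,"ay":0,"az":0},{"jaw":0,"x":0,"y":-4,"z":0,"ax":0,"ay":0,"az":0},{"jaw":0,"x":0,"y":-4,"z":0,"ax":0,"ay":0,"az":0},{"jaw":0,"x":0,"y":-4,"z":0,"ax":0,"ay":0,"az":0},{"jaw":0,"x":0,"y":-4,"z":0,"ax":0,"ay":0,"az":0},{"jaw":0,"x":0,"y":-4,"z":0,"ax":0,"ay":0,"az":0},{"jaw":0,"x":0,"y":-4,"z":0,"ax":0,"ay":0,"az":0},{"jaw":0,"x":0,"y":-4,"z":0,"ax":0,"ay":0,"az":0},{"jaw":0,"x":0,"y":-3,"z":0,"ax":0,"ay":0,"az":0},{"jaw":0,"x":0,"y":0,"z":0,"ax":0,"ay":0,"az":0},{"jaw":0,"x":0,"y":0,"z":0,"ax":0,"ay":0,"az":0}]'
python3 g.py .4323 .2549 .070
python3 - <<'E'
from h import *
p,_=eyes.read_camera("side")
cv2.imwrite("pics/s3.png",cv2.resize(p[165:225,220:300,::-1],(640,480),interpolation=2))
E
```

```text
t: 9.43
eef_pos: [0.4343, 0.229, 0.0693]
tool_rot: [0.0, 0.999, 0.039, -0.0]
contact_force: [0.1, 0.0, -0.4]
gripper_width: 0.248
t 9.425 pos [0.4343 0.229  0.0693] yaw 4.52 tilt z [-0. -0. -1.] tool delta mm [  0.1 -26.   -0.7] F [ 0.1  0.  -0.4] w 0.248
```

View pics/s3.png

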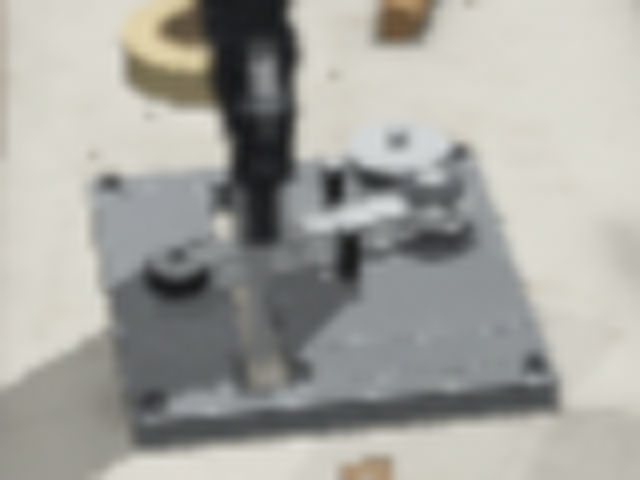

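The bar stands in the slot at about (258,270), in line with it and short of the arm. There is no side force, so I'll go on to contact.

```bash
python3 -m crank '[{"jaw":0,"x":0,"y":-3,"z":0,"ax":0,"ay":0,"az":0},{"jaw":0,"x":0,"y":-4,"z":0,"ax":0,"ay":0,"az":0},{"jaw":0,"x":0,"y":-4,"z":0,"ax":0,"ay":0,"az":0},{"jaw":0,"x":0,"y":-4,"z":0,"ax":0,"ay":0,"az":0},{"jaw":0,"x":0,"y":-3,"z":0,"ax":0,"ay":0,"az":0},{"jaw":0,"x":0,"y":-3,"z":0,"ax":0,"ay":0,"az":0},{"jaw":0,"x":0,"y":-3,"z":0,"ax":0,"ay":0,"az":0},{"jaw":0,"x":0,"y":-3,"z":0,"ax":0,"ay":0,"az":0},{"jaw":0,"x":0,"y":-3,"z":0,"ax":0,"ay":0,"az":0},{"jaw":0,"x":0,"y":0,"z":0,"ax":0,"ay":0,"az":0},{"jaw":0,"x":0,"y":0,"z":0,"ax":0,"ay":0,"az":0}]'
python3 g.py .4274 .3157 .070
```

```text
t: 10.85
eef_pos: [0.4318, 0.2584, 0.0691]
tool_rot: [0.0, 0.999, 0.039, -0.0]
contact_force: [-0.0, -1.7, -0.5]
gripper_width: 0.238
t 10.85 pos [0.4318 0.2584 0.0691] yaw 4.5 tilt z [-0.    -0.001 -1.   ] tool delta mm [  0.1 -57.4  -0.9] F [-0.  -1.7 -0.5] w 0.238
```

The arm's push shows as Fy -1.7 N. I'll continue steadily.

```bash
python3 -m crank '[{"jaw":0,"x":0,"y":-2,"z":0,"ax":0,"ay":0,"az":0},{"jaw":0,"x":0,"y":-3,"z":0,"ax":0,"ay":0,"az":0},{"jaw":0,"x":0,"y":-4,"z":0,"ax":0,"ay":0,"az":0},{"jaw":0,"x":0,"y":-4,"z":0,"ax":0,"ay":0,"az":0},{"jaw":0,"x":0,"y":-4,"z":0,"ax":0,"ay":0,"az":0},{"jaw":0,"x":0,"y":-4,"z":0,"ax":0,"ay":0,"az":0},{"jaw":0,"x":0,"y":-4,"z":0,"ax":0,"ay":0,"az":0},{"jaw":0,"x":0,"y":-4,"z":0,"ax":0,"ay":0,"az":0},{"jaw":0,"x":0,"y":-3,"z":0,"ax":0,"ay":0,"az":0},{"jaw":0,"x":0,"y":-3,"z":0,"ax":0,"ay":0,"az":0},{"jaw":0,"x":0,"y":0,"z":0,"ax":0,"ay":0,"az":0},{"jaw":0,"x":0,"y":0,"z":0,"ax":0,"ay":0,"az":0}]'
python3 g.py .4274 .3157 .070
python3 -m crank '[{"jaw":0,"x":0,"y":-3,"z":0,"ax":0,"ay":0,"az":0},{"jaw":0,"x":0,"y":-3,"z":0,"ax":0,"ay":0,"az":0},{"jaw":0,"x":0,"y":-3,"z":0,"ax":0,"ay":0,"az":0},{"jaw":0,"x":0,"y":-3,"z":0,"ax":0,"ay":0,"az":0},{"jaw":0,"x":0,"y":-2,"z":0,"ax":0,"ay":0,"az":0},{"jaw":0,"x":0,"y":0,"z":0,"ax":0,"ay":0,"az":0},{"jaw":0,"x":0,"y":0,"z":0,"ax":0,"ay":0,"az":0}]'
python3 g.py .4274 .3157 .070
```

```text
t: 12.35
eef_pos: [0.4292, 0.2939, 0.0693]
tool_rot: [0.0, 0.999, 0.039, -0.0]
contact_force: [-1.4, -3.9, -0.8]
gripper_width: 0.247
t 12.35 pos [0.4292 0.2939 0.0693] yaw 4.52 tilt z [-0. -0. -1.] tool delta mm [ -0.  -21.9  -0.7] F [-1.4 -3.9 -0.8] w 0.247
t: 13.22
eef_pos: [0.4285, 0.308, 0.0695]
tool_rot: [-0.0, 0.999, 0.039, 0.0]
contact_force: [1.2, -4.0, -2.2]
gripper_width: 0.243
t 13.225 pos [0.4285 0.308  0.0695] yaw 4.51 tilt z [ 0.001  0.    -1.   ] tool delta mm [-0.5 -7.8 -0.5] F [ 1.2 -4.  -2.2] w 0.243
```

Next come small steps to the stop, watching for the force rise.

```bash
python3 -m crank '[{"jaw":0,"x":0,"y":-2,"z":0,"ax":0,"ay":0,"az":0},{"jaw":0,"x":0,"y":-2,"z":0,"ax":0,"ay":0,"az":0},{"jaw":0,"x":0,"y":-1,"z":0,"ax":0,"ay":0,"az":0},{"jaw":0,"x":0,"y":0,"z":0,"ax":0,"ay":0,"az":0},{"jaw":0,"x":0,"y":0,"z":0,"ax":0,"ay":0,"az":0}]'
python3 -m crank '[{"jaw":0,"x":0,"y":-1,"z":0,"ax":0,"ay":0,"az":0},{"jaw":0,"x":0,"y":-1,"z":0,"ax":0,"ay":0,"az":0},{"jaw":0,"x":0,"y":0,"z":0,"ax":0,"ay":0,"az":0},{"jaw":0,"x":0,"y":0,"z":0,"ax":0,"ay":0,"az":0}]'
python3 g.py .4274 .3157 .070
```

```text
t: 13.85
eef_pos: [0.4276, 0.313, 0.0694]
tool_rot: [-0.0, 0.999, 0.039, 0.0]
contact_force: [-0.4, -3.8, 0.4]
gripper_width: 0.244
t: 14.35
eef_pos: [0.4275, 0.3149, 0.0693]
tool_rot: [-0.0, 0.999, 0.039, -0.0]
contact_force: [1.1, -4.6, -0.4]
gripper_width: 0.243
t 14.35 pos [0.4275 0.3149 0.0693] yaw 4.53 tilt z [-0.  0. -1.] tool delta mm [ 0.  -0.8 -0.7] F [ 1.1 -4.6 -0.4] w 0.243
```

```bash
for i in 1; do python3 -m crank '[{"jaw":0,"x":0,"y":-1,"z":0,"ax":0,"ay":0,"az":0},{"jaw":0,"x":0,"y":0,"z":0,"ax":0,"ay":0,"az":0},{"jaw":0,"x":0,"y":0,"z":0,"ax":0,"ay":0,"az":0}]'; done
python3 -m crank '[{"jaw":0,"x":0,"y":-1,"z":0,"ax":0,"ay":0,"az":0},{"jaw":0,"x":0,"y":0,"z":0,"ax":0,"ay":0,"az":0},{"jaw":0,"x":0,"y":0,"z":0,"ax":0,"ay":0,"az":0}]'
python3 - <<'E'
from h import *
p,_=eyes.read_camera("side"); q,_=eyes.read_camera("top")
im=np.hstack([cv2.resize(p[165:225,220:300,::-1],(480,360),interpolation=2),cv2.resize(q[200:260,185:235,::-1],(300,360),interpolation=2)]); cv2.imwrite("pics/stop4.png",im)
E
```

```text
t: 14.72
eef_pos: [0.4274, 0.3159, 0.0693]
tool_rot: [-0.0, 0.999, 0.039, -0.0]
contact_force: [1.3, -3.7, -1.6]
gripper_width: 0.247
t: 15.1
eef_pos: [0.4273, 0.3169, 0.0693]
tool_rot: [-0.0, 0.999, 0.039, -0.0]
contact_force: [1.6, -3.5, -1.8]
gripper_width: 0.246
```

View pics/stop4.png

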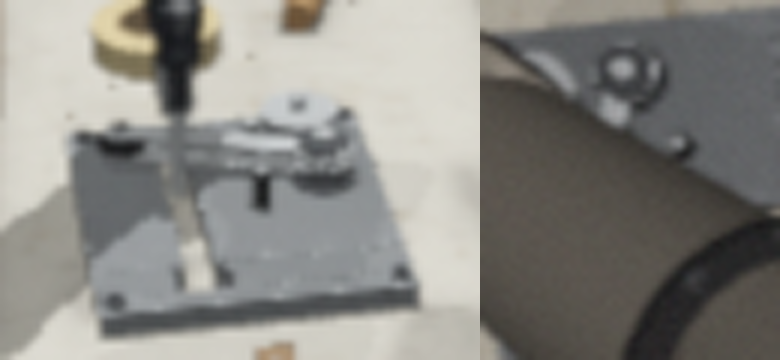

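The arm is swung nearly all the way, with the roller at crop (120,140), and the bar is upright at (180,140). There is no force rise yet, so I'll continue in 1 mm steps.

```bash
python3 -m crank '[{"jaw":0,"x":0,"y":-1,"z":0,"ax":0,"ay":0,"az":0},{"jaw":0,"x":0,"y":0,"z":0,"ax":0,"ay":0,"az":0},{"jaw":0,"x":0,"y":0,"z":0,"ax":0,"ay":0,"az":0}]'
python3 -m crank '[{"jaw":0,"x":0,"y":-1,"z":0,"ax":0,"ay":0,"az":0},{"jaw":0,"x":0,"y":0,"z":0,"ax":0,"ay":0,"az":0},{"jaw":0,"x":0,"y":0,"z":0,"ax":0,"ay":0,"az":0}]'
```

```text
t: 15.58
eef_pos: [0.4273, 0.3176, 0.0693]
tool_rot: [0.0, 0.999, 0.039, -0.0]
contact_force: [0.6, -5.1, -1.0]
gripper_width: 0.247
t: 15.95
eef_pos: [0.4273, 0.3178, 0.0692]
tool_rot: [0.001, 0.999, 0.039, -0.0]
contact_force: [1.1, -7.0, 0.9]
gripper_width: 0.242
```

The force rose to 7 N and the TCP stopped following its commands, so the arm is at its stop. I'll hold, check that it is steady, and hand in.

```bash
python3 -m crank '[{"jaw":0,"x":0,"y":-0.5,"z":0,"ax":0,"ay":0,"az":0},{"jaw":0,"x":0,"y":0,"z":0,"ax":0,"ay":0,"az":0},{"jaw":0,"x":0,"y":0,"z":0,"ax":0,"ay":0,"az":0},{"jaw":0,"x":0,"y":0,"z":0,"ax":0,"ay":0,"az":0}]' && python3 g.py .4274 .3157 .070 && python3 -c "
from station import ticket; print(ticket.hand_in())"
```

```text
t: 16.45
eef_pos: [0.4273, 0.3179, 0.0692]
tool_rot: [0.001, 0.999, 0.039, -0.0]
contact_force: [1.3, -8.1, 1.2]
gripper_width: 0.244
t 16.45 pos [0.4273 0.3179 0.0692] yaw 4.47 tilt z [-0.    -0.002 -1.   ] tool delta mm [-0.1  2.2 -0.8] F [ 1.3 -8.1  1.2] w 0.244
the job is handed in; nothing more can be done
None
```

The tensioner arm is wound back and held against its stop by the bar. The job was handed in at about 16.5 s with the bar still gripped. I took the bar out of its stand by the head and lowered its foot into the pocket. I then guided it along the slot at about 3 cm/s and pushed the arm in small steps.

- **At the stop:** the push rose from about 4 N to 8 N, and the tool stopped following the last 1 mm and 0.5 mm commands.
- **Bar and grip:** the grip was closed on the head at about 21 mm, the tool was vertical, and the foot was about 5 mm above the worktop by arm kinematics. No picture was taken after the final few millimetres; the one just before showed the bar upright.
- **Clearance:** no push from the gripper on the arm showed up, and the fingertips stayed about 27 mm above it. I did not check the bystanders in a final picture, but nothing came near them.
- **Disagreements:** the side camera put the plate's corners up to about 5 mm from where the top camera did. I used the top view, and the bar met no side resistance in the slot. The stop came about 2 mm further along than predicted.

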